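# Set up the shot clock and start it

### The arm

A 7-joint arm with a two-finger parallel gripper is mounted at the origin on the work surface. World frame = base frame: x ahead of the robot, y to its left, z up, the work surface at z = 0. Lengths are in m, angles in rad, forces in N, time in s.
With the tool pointing down it reaches from about 0.4 to 0.85 m from the base axis. Payload 4.5 kg.
Tool frame: the origin (TCP) lies between the finger pads; the fingertips stand 25 mm ahead of it and the grasp point (between the pads) lies 6 mm ahead of it; z points along the fingers, y is the line along which they close (so a half turn about z gives the same grasp; the last joint's range is limited). The gripper opens to 88 mm and grips with 3 to 60 N. Pads are 18 mm wide; open, the fingers measure 123 mm over their backs; the gripper's body (75 mm by 187 mm) begins 45 mm behind the grasp point.
Start: joints at [1.251, 0.689, -0.195, 1.565, 0.157, 0.902, -0.215], TCP at [0.217, -0.586, 0.264] pointing down, gripper open.
Joint ranges: [-3.01, 3.01], [-0.46, 2.08], [-1.47, 1.51], [0.13, 2.56], [-1, 4.14], [0.04, 2.09], [-2.66, 2.66]. Speed limits (rad/s): [2.57, 2.57, 3.14, 3.14, 3.14, 3.14, 3.14].

### API

Orientations are given as a rotation vector (axis times angle).
In Python, from station import manip, viewer, workorder, state gives the robot as it stands (manip), with the cameras (viewer), the readings as plain functions and the job (workorder).
- The arm moves only by the tool drive_effector, called after ">>>" by a JSON object that holds its "fn" and its "kwargs". Schema: {"type":"object","properties":{"offsets":{"type":"array","items":{"type":"object","properties":{"finger_gap":{"type":"number"},"trans":{"type":"array","items":{"type":"number"},"minItems":3,"maxItems":3},"rotvec":{"type":"array","items":{"type":"number"},"minItems":3,"maxItems":3}},"additionalProperties":false,"required":["finger_gap"]},"minItems":1,"maxItems":10},"grip_n":{"type":"number"},"only":{"type":"string"},"quiet":{"type":"boolean"},"lines":{"type":"string"}},"required":["offsets"],"additionalProperties":false}. offsets is a list of rows, 1 to 10 of them, each an object with the fields finger_gap (the finger opening in m), trans (a list: dx, dy, dz in parts of the range, where 1.0 means 75 cm), rotvec (a list: a rotation vector rx, ry, rz in normalised numbers (1 is pi rad)); a field left out counts as zero (the opening has to be given); each row shifts and turns the commanded pose from where the row before left it, along the tool's axes as they then stand; what a row does not reach is not made up. A row lasts 1/12 s, in which the tool goes at most 0.0417 m and 0.125 rad, less where a joint would pass 70% of its speed; a pose out of reach is approached as far as the arm can. The fingers move at their own pace and stop on an object; grip_n is the grip in N (left out, the last holds). Time passes only in rows, so rows that do not move let the fingers close. The tool returns the time, the measured TCP pose, the force, the opening and the grip force at its end. only (a regular expression) keeps the lines of the reply that match it, lines (a string "A,B") keeps lines A to B, and quiet returns only ok. Input that does not fit is refused with a message, and nothing moves.
- state(): the state, without advancing time (a new reading comes with each control period).
- viewer.capture(name): name is "scene" or "side" or "wrist"; returns (picture, depth): 420x560x3 uint8, red, green, blue; 420x560 float32, m along the optical axis (not along the pixel's ray), 0 where there is no reading.
- viewer.camera_params(name): a dict with "intrinsics" (3x3 intrinsics, pixels), "dist" ([k1, k2, p1, p2, k3] as OpenCV has them; the pictures are not rectified), "rvec" (rotation vector, rad) and "tvec" (3), from world to camera coordinates, as OpenCV has them. Camera axes: x right, y down, z forward; pixel columns grow to the right and rows downward; lengths in m; the calibration is good to about 2 mm. A picture is of the moment at which its call begins: read the wrist's pose just before it. camera_params takes no time and is no camera call; for the wrist camera it gives the pose at the moment of the call.
- workorder.finish_job(): hands the job in; it is judged then, once.
The state is a dict: "time_s": time; "q": joint angles; "joint_vel": joint speeds; "joint_efforts": joint torques, N m; "ee_pos": TCP position; "eef_rot": TCP orientation; "contact_force": force on the tool from outside, world axes, zero at the start; "torque": the same for the moment, N m; "width": finger opening in m; "grasp_force": force on a finger pad.
Only numpy, scipy, OpenCV 4.12 (cv2) and the standard library are available. Lean on these libraries where they do the work, as an engineer would, in place of code of your own. Each camera call takes 0.05 s, during which the arm holds its last target. There are 200 camera calls.

### The job

Start the shot clock for the next game: lift it out of its charging dock, stand it on the open counter and let go, then take it again by its two sides and stand it in the wooden holder, back to the backboard and button to the front. Then press its button fully in, bracing the clock against the backboard, and leave it standing upright in the holder with its back against the board and the button out again. Handle the clock gently, never dropping it, and leave the other things on the counter where they are.

Things in the scene. Friction and masses are not known exactly. Their poses are not given: they have to be found in the camera images.
- clock: Loose shot clock, a squat black block 46 mm deep (its x), 64 mm wide (y), 60 mm high (z up), 0.24 to 0.35 kg. Origin: centre of its underside. Its front faces its own -x: a display window 36 to 56 mm up and, below it, one round grey push button centred 20 mm up. It starts standing in the dock. A grip above 35 mm misses the button.
- button_face (a point): Centre of the outer face of the clock's round push button (20 mm across), 20 mm above the clock's underside and, when out, 32 mm in front (-x) of its origin: it stands 9 mm proud of the front. It is pushed level, towards the clock's +x. Axes as the clock's.
- start_button (a joint): Travel of the push button in m: 0 out, 0.006 fully in. It starts to move at 2.4 N, is fully in at 6 N and springs out when released. Above 0.0045 counts as fully pressed. On the open counter the clock slides away before the button is fully in.
- dock: Fixed bare-metal charging dock. Origin: centre of its underside on the counter. The clock stands on its floor (66 mm in x, 86 mm in y, 12 mm high), front to the dock's -x, between two cheeks (at +-y, 70 mm apart, 50 mm long, 8 mm thick, up to 72 mm above the counter) that hide the clock's sides fully. Front, back and top are open: there it can be gripped only front to back.
- holder: Fixed dark wood holder, 150 mm wide (y), 78 mm deep (x); origin: centre of its underside. Floor 15 mm up. Backboard along its back (+x), 12 mm thick, 70 mm above the counter, face at x = +27 mm. Lip along its front (-x), 10 mm deep, 5 mm above the floor, inner face at x = -29 mm. 56 mm between them; ends (+-y) open: a finger fits beside the clock, not behind it.
- seat (a point): Point on the holder's floor, mid width, 23 mm in front of the backboard: the clock's origin belongs here, with the holder's axes (clock +x towards the backboard). Anywhere within 42 mm along y will do.
- chalk_a: Loose cube of cue chalk, 24 by 24 by 23 mm; leave it. Origin under its centre.
- chalk_b: A second loose cube of cue chalk, same size; leave it.
- tumbler: Loose glass tumbler, 72 mm across, 100 mm high; leave it. Origin under its centre.
- tin: Loose closed metal tin, 66 mm across, 55 mm high; leave it. Origin under its centre.
- brush: Loose table brush with a wooden handle, 220 mm long (its x), lying flat; leave it.
- remote: Loose flat remote control, 150 by 44 by 18 mm, round buttons on its top; not the clock; leave it. Origin under its centre.
- coaster: Loose square cork coaster, 90 by 90 by 6 mm; leave it. Origin under its centre.

How it is judged:
On the way, in this order (a step that is already met when the one before it is completed fails the run):
1. the clock stands on the open counter, out of the dock, and is let go (height (world z) of clock below 0.006 m and angle between clock's own z axis and vertical below 0.1 rad and contact force between clock and the fingers below 0.1 N and linear speed of clock below 0.02 m/s), for 0.2 s.
2. the clock stands on the holder's floor between lip and backboard, button to the front, and is let go (x of clock in the frame of seat between -0.013 and 0.004 m and y of clock in the frame of seat between -0.042 and 0.042 m and z of clock in the frame of seat between -0.004 and 0.004 m and angle between clock's own z axis and vertical below 0.1 rad and angle between the x axis of clock and the x axis of seat, either way round below 0.12 rad and x of button_face in the frame of seat below -0.015 m and contact force between clock and the fingers below 0.1 N and linear speed of clock below 0.02 m/s), for 0.2 s.
3. the button is pushed fully in (over 4.5 mm) while the clock stands in the holder with its back against the board (x of clock in the frame of seat between -0.013 and 0.004 m and y of clock in the frame of seat between -0.042 and 0.042 m and z of clock in the frame of seat between -0.004 and 0.004 m and angle between clock's own z axis and vertical below 0.1 rad and angle between the x axis of clock and the x axis of seat, either way round below 0.12 rad and x of button_face in the frame of seat below -0.015 m and x of clock in the frame of seat above -0.005 m and value of joint start_button above 0.0045 m), for 0.1 s.
At the end, for the whole second after the job is handed in: The clock stands upright (within 0.1 rad) and still on the holder's floor, within 42 mm of the middle of its width, squared to the holder within 0.12 rad, button to the front, its back within 5 mm of the backboard; the button is out again (less than 1.5 mm in) and no finger touches the clock (all of step 2 and x of clock in the frame of seat above -0.005 m and value of joint start_button below 0.0015 m).
It fails at once if one of the other things on the counter was moved by more than 40 mm (distance of any of chalk_a, chalk_b, tumbler, tin, brush, remote, coaster from where it was at the start of the episode above 0.04 m).
It fails at once if the clock was dropped (from more than about 20 mm) (linear speed of clock above 0.6 m/s and contact force between clock and the fingers below 0.1 N).
It fails at once if the clock was tipped over (angle between clock's own z axis and vertical above 0.8 rad).
It also fails if it takes over 61 s, if anything falls off the work surface, if the arm or the gripper's body presses on something with over 40 N, if the wrist force passes 120 N, or if a joint passes its speed limit or range.

## Working session

There is one attempt and no reset: what is moved stays moved. The work goes in short steps, Python scripts to look and compute and a tool call to move; the robot and the scene stay as the last step left them, time stands still between calls to the robot, and variables do not carry over. Pictures are saved under pics/ and viewed, at most 10 in all, crops included, and the job is handed in when it is done.

```bash
ls; mkdir -p pics
```

Run:
```python
from station import manip, viewer, workorder, state
import cv2,numpy as np
s=state();print({k:np.round(v,3) for k,v in s.items()})
ims=[]
for n in("scene","side"):
    p=viewer.camera_params(n);im,d=viewer.capture(n);np.savez(f"{n}.npz",im=im,d=d)
    print(n,p["intrinsics"],p["dist"],p["rvec"],p["tvec"],(d>0).mean())
    cv2.imwrite(f"pics/{n}0.png",im[:,:,::-1])
```

```text
pics
station.py
{'time_s': np.float64(0.0), 'q': array([ 1.251,  0.69 , -0.195,  1.566,  0.157,  0.902, -0.215]), 'joint_vel': array([ 0.001, -0.002, -0.001, -0.   , -0.001,  0.   ,  0.002]), 'joint_efforts': array([-0.0000e+00, -5.2756e+01, -1.2670e+00, -1.5343e+01, -5.2000e-02,
        7.0000e-03,  0.0000e+00]), 'ee_pos': array([ 0.216, -0.586,  0.263]), 'eef_rot': array([-3.091e+00, -5.530e-01,  1.000e-03]), 'contact_force': array([ 0.553, -0.598,  0.848]), 'torque': array([-0.011,  0.013, -0.003]), 'grasp_force': np.float64(0.0), 'width': np.float64(0.088)}
scene [[398.78238113   0.         282.81490403]
 [  0.         398.78238113 214.92868137]
 [  0.           0.           1.        ]] [-0.10829834  0.          0.          0.          0.        ] [ 1.09214208  2.25687868 -1.15735631] [ 0.32346003 -0.22547795  1.45564707] 0.9918962585034014
side [[429.18471583   0.         279.90873678]
 [  0.         429.18471583 211.38531816]
 [  0.           0.           1.        ]] [-0.01574055  0.          0.          0.          0.        ] [ 0.18900356 -2.66790675  1.50772638] [0.5419938  0.10973474 0.96771453] 0.9958460884353741
```

View pics/scene0.png

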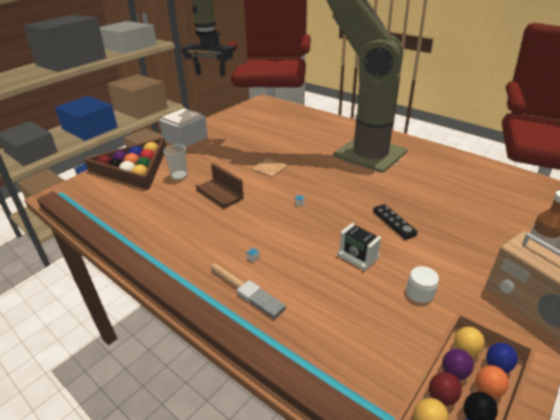

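View pics/side0.png

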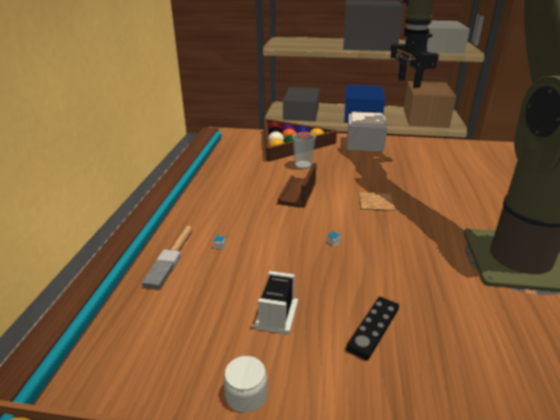

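The scene view shows the dock and clock at about (360,245), with the clock's display facing away from the robot. The holder is at (222,187), chalks at (300,200) and (253,255), tin at (422,284), remote at (395,221). The side view shows the dock at (278,300) and the holder at (299,188). I'll get coarse positions from these.

Create h.py:
```python
import numpy as np,cv2
from scipy.spatial.transform import Rotation as R
def rays(p,uv):
    uv=np.asarray(uv,float).reshape(-1,1,2)
    n=cv2.undistortPoints(uv,p["intrinsics"],np.array(p["dist"])).reshape(-1,2)
    d=np.c_[n,np.ones(len(n))];M=R.from_rotvec(np.ravel(p["rvec"])).as_matrix()
    return -M.T@np.ravel(p["tvec"]),d@M      # camera centre, world directions (unit depth)
def plane(p,uv,z):
    c,d=rays(p,uv);return c+d*((z-c[2])/d[:,2])[:,None]
def cloud(p,depth,box=None):
    h,w=depth.shape;u,v=np.meshgrid(np.arange(w),np.arange(h))
    if box: u0,v0,u1,v1=box;u=u[v0:v1,u0:u1];v=v[v0:v1,u0:u1]
    uv=np.c_[u.ravel(),v.ravel()];c,d=rays(p,uv);z=depth[uv[:,1],uv[:,0]]
    return (c+d*z[:,None])[z>0],uv[z>0]
def rect(P):
    return cv2.minAreaRect(np.float32(P[:,:2]*1000))
def tri(p1,uv1,p2,uv2):
    c1,d1=rays(p1,uv1);c2,d2=rays(p2,uv2);out=[]
    for a,b in zip(d1,d2):
        s=np.linalg.lstsq(np.c_[a,-b],c2-c1,rcond=None)[0];A=c1+a*s[0];B=c2+b*s[1];out.append(np.r_[(A+B)/2,np.linalg.norm(A-B)])
    return np.array(out)
```

Run:
```python
from station import manip, viewer, workorder, state
from h import *
B={"scene":dict(clock=(325,212,395,280),holder=(185,155,255,215),chalkA=(288,190,310,210),chalkB=(242,243,265,267),tin=(400,260,445,305),tumbler=(160,138,192,184),coaster=(245,155,292,180),remote=(365,198,425,242),brush=(205,258,290,320)),
"side":dict(clock=(250,262,305,335),holder=(270,155,325,215),chalkA=(322,228,345,250),chalkB=(208,232,230,252),tin=(215,350,275,412))}
for n in B:
    p=viewer.camera_params(n);d=np.load(n+".npz")["d"]
    for k,b in B[n].items():
        P,_=cloud(p,d,b);Q=P[(P[:,2]>.008 if k!="coaster" else P[:,2]>.003)&(P[:,2]<.13)]
        T=Q[Q[:,2]>np.percentile(Q[:,2],98)-.012]
        print(n,k,len(Q),"zmax %.3f floor %.4f"%(np.percentile(Q[:,2],98),np.median(P[P[:,2]<.008,2])),"all",[np.round(x) for x in rect(Q)],"top",[np.round(x) for x in rect(T)])
```

```text
scene clock 1525 zmax 0.076 floor 0.0022 all [array([435., 245.]), array([242.,  92.]), np.float64(1.0)] top [array([519., 246.]), array([87., 52.]), np.float64(86.0)]
scene holder 1201 zmax 0.072 floor 0.0021 all [array([ 528., -294.]), array([257.,  82.]), np.float64(82.0)] top [array([ 503., -289.]), array([ 33., 249.]), np.float64(1.0)]
scene chalkA 78 zmax 0.028 floor 0.0030 all [array([422., -14.]), array([28., 24.]), np.float64(46.0)] top [array([422., -14.]), array([27., 24.]), np.float64(43.0)]
scene chalkB 126 zmax 0.028 floor 0.0027 all [array([687.,  40.]), array([25., 27.]), np.float64(3.0)] top [array([687.,  41.]), array([24., 26.]), np.float64(4.0)]
scene tin 885 zmax 0.059 floor 0.0013 all [array([544., 424.]), array([63., 63.]), np.float64(59.0)] top [array([542., 423.]), array([62., 59.]), np.float64(24.0)]
scene tumbler 901 zmax 0.102 floor 0.0021 all [array([ 467., -545.]), array([331., 114.]), np.float64(47.0)] top [array([ 537., -437.]), array([72., 70.]), np.float64(31.0)]
scene coaster 558 zmax 0.010 floor 0.0025 all [array([ 309., -235.]), array([176., 162.]
[... 563 characters left out ...]
[89., 50.]), np.float64(85.0)]
side holder 1145 zmax 0.071 floor 0.0001 all [array([ 548., -325.]), array([133., 345.]), np.float64(13.0)] top [array([ 500., -232.]), array([149.,  13.]), np.float64(82.0)]
side chalkA 122 zmax 0.025 floor 0.0002 all [array([421.,  -9.]), array([26., 27.]), np.float64(51.0)] top [array([421.,  -9.]), array([26., 26.]), np.float64(51.0)]
side chalkB 119 zmax 0.025 floor 0.0001 all [array([686.,  45.]), array([25., 23.]), np.float64(89.0)] top [array([686.,  45.]), array([23., 25.]), np.float64(1.0)]
side tin 1901 zmax 0.057 floor 0.0002 all [array([539., 428.]), array([61., 61.]), np.float64(74.0)] top [array([539., 427.]), array([60., 60.]), np.float64(86.0)]
```

Add to h.py:
```python
def goal(s,pos,ydeg):
    """tool-frame shift (after yaw) and yaw to reach pos pointing down with tool y along ydeg (mod 180)"""
    Rt=R.from_rotvec(s["eef_rot"]);best=None
    for a in(ydeg,ydeg+180):
        y=np.r_[np.cos(np.radians(a)),np.sin(np.radians(a)),0];z=np.r_[0,0,-1.];x=np.cross(y,z)
        G=R.from_matrix(np.c_[x,y,z]);rv=(Rt.inv()*G).as_rotvec()
        print("y->%g: rot"%a,np.round(rv,3),"shift in present axes",np.round(Rt.inv().apply(np.r_[pos]-s["ee_pos"]),4),"in goal axes",np.round(G.inv().apply(np.r_[pos]-s["ee_pos"]),4))
```

Run:
```python
from station import manip, viewer, workorder, state
from h import *
s=state();M=R.from_rotvec(s["eef_rot"]).as_matrix();print(M.round(2))
p=viewer.camera_params("wrist");c,d=rays(p,[[280,210],[0,210],[280,0]]);print("cam in tool",M.T@(c-s["ee_pos"]),"axes",(d@M).round(2))
goal(s,[.54,-.23,.27],82)
```

```text
[[ 0.94  0.35 -0.  ]
 [ 0.35 -0.94  0.  ]
 [-0.   -0.   -1.  ]]
cam in tool [ 0.07909024  0.00031901 -0.12104789] axes [[-0.3  -0.    0.95]
 [-0.3  -0.97  0.95]
 [ 0.36 -0.    1.17]]
y->82: rot [-1.000e-03 -2.000e-03 -2.648e+00] shift in present axes [ 0.4269 -0.2217 -0.0067] in goal axes [-0.271   0.3974 -0.007 ]
y->262: rot [-0.002  0.001  0.493] shift in present axes [ 0.4269 -0.2217 -0.0067] in goal axes [ 0.271  -0.3974 -0.007 ]
```

Careful with the scale: shifts go in shares of 75 cm and turns go in shares of pi rad. That gives: -0.033 m / 0.75 = -0.044, 0.022 m / 0.75 = 0.0293, 0.123 rad / 3.1416 = 0.0392.

>>> {"fn": "drive_effector", "kwargs": {"offsets": [{"finger_gap":0.088,"rotvec":[0,0,0.0392]},{"finger_gap":0.088,"rotvec":[0,0,0.0392]},{"finger_gap":0.088,"rotvec":[0,0,0.0392]},{"finger_gap":0.088,"rotvec":[0,0,0.0392]},{"finger_gap":0.088,"trans":[0.0293,-0.044,0]},{"finger_gap":0.088,"trans":[0.0293,-0.044,0]},{"finger_gap":0.088,"trans":[0.0293,-0.044,0]},{"finger_gap":0.088,"trans":[0.0293,-0.044,0]},{"finger_gap":0.088,"trans":[0.0293,-0.044,0]},{"finger_gap":0.088,"trans":[0.0293,-0.044,0]}]}}

```text
time_s: 0.93
ee_pos: [0.3754, -0.4066, 0.2635]
eef_rot: [-3.134, 0.217, 0.001]
contact_force: [0.5, -0.3, -0.0]
width: 0.0881
grasp_force: 0.0
```

>>> {"fn": "drive_effector", "kwargs": {"offsets": [{"finger_gap":0.088,"trans":[0.0293,-0.044,0]},{"finger_gap":0.088,"trans":[0.0293,-0.044,0]},{"finger_gap":0.088,"trans":[0.0293,-0.044,0]},{"finger_gap":0.088,"trans":[0.0293,-0.044,0]},{"finger_gap":0.088,"trans":[0.0293,-0.044,0]},{"finger_gap":0.088,"trans":[0.0293,-0.044,0]},{"finger_gap":0.088},{"finger_gap":0.088}]}}

```text
time_s: 1.6
ee_pos: [0.5343, -0.2271, 0.2632]
eef_rot: [-3.133, 0.207, -0.0]
contact_force: [-0.1, -0.8, -0.4]
width: 0.0883
grasp_force: 0.0
```

Run:
```python
from station import manip, viewer, workorder, state
from h import *
p=viewer.camera_params("wrist");im,d=viewer.capture("wrist");cv2.imwrite("pics/w1.png",im[:,:,::-1])
np.savez("w1.npz",im=im,d=d,K=p["intrinsics"],dist=p["dist"],rvec=p["rvec"],tvec=p["tvec"]);print((d>0).mean())
```

```text
0.9958630952380952
```

View pics/w1.png

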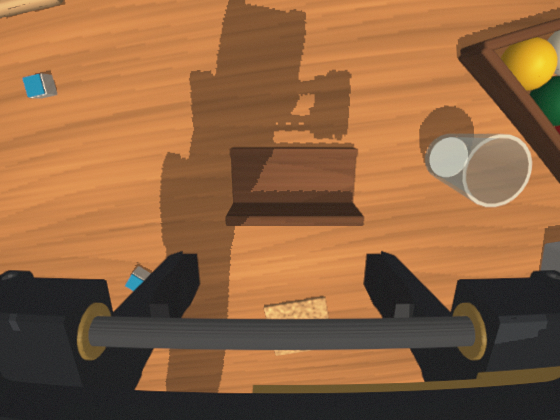

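The wrist view shows the holder with its lip at row 148 and columns 232–357. The backboard top runs over rows 215–225 and columns 226–364, and the front faces away from the robot.

Run:
```python
from h import *
f=np.load("w1.npz");p=dict(intrinsics=f["K"],dist=f["dist"],rvec=f["rvec"],tvec=f["tvec"])
P,uv=cloud(p,f["d"],(222,140,368,230))
print("counter z",np.median(P[np.abs(P[:,2])<.008,2]))
H,e=np.histogram(P[:,2],bins=np.arange(-.01,.08,.003));print(list(zip(e.round(3),H)))
for a,b,k in((.066,.078,"boardtop"),(.0175,.026,"lip"),(.010,.0175,"floor")):
    Q=P[(P[:,2]>a)&(P[:,2]<b)];print(k,len(Q),Q[:,2].mean().round(4),[np.round(x,1) for x in rect(Q)])
# board face: points between heights
Q=P[(P[:,2]>.025)&(P[:,2]<.066)];print("face",len(Q),[np.round(x,1) for x in rect(Q)])
# colour-only: dark mask contour
m=(f["im"].max(2)<95).astype(np.uint8)[140:230,222:368]
# two-view check: side picture board top corners against wrist ones by depth
```

```text
counter z 4.14769529079595e-05
[(np.float64(-0.01), np.int64(0)), (np.float64(-0.007), np.int64(0)), (np.float64(-0.004), np.int64(299)), (np.float64(-0.001), np.int64(2832)), (np.float64(0.002), np.int64(16)), (np.float64(0.005), np.int64(0)), (np.float64(0.008), np.int64(38)), (np.float64(0.011), np.int64(584)), (np.float64(0.014), np.int64(5035)), (np.float64(0.017), np.int64(730)), (np.float64(0.02), np.int64(630)), (np.float64(0.023), np.int64(57)), (np.float64(0.026), np.int64(76)), (np.float64(0.029), np.int64(120)), (np.float64(0.032), np.int64(102)), (np.float64(0.035), np.int64(54)), (np.float64(0.038), np.int64(100)), (np.float64(0.041), np.int64(121)), (np.float64(0.044), np.int64(114)), (np.float64(0.047), np.int64(93)), (np.float64(0.05), np.int64(73)), (np.float64(0.053), np.int64(117)), (np.float64(0.056), np.int64(131)), (np.float64(0.059), np.int64(126)), (np.float64(0.062), np.int64(119)), (np.float64(0.065), np.int64(124)), (np.float64(0.068), np.int64(1277)), (np.float64(0.071), np.int64(126)), (np.float64(0.074), np.int64(0))]
boardtop 1501 0.0698 [array([ 500.2, -236.8]), array([149.2,  11.9]), np.float64(82.5)]
lip 1360 0.0202 [array([ 538. , -242.5]), array([149.2,  66.8]), np.float64(82.6)]
floor 5711 0.015 [array([ 538.1, -242.5]), array([150.6,  67.7]), np.float64(82.4)]
face 1415 [array([ 505.5, -238.1]), array([149.2,   1.6]), np.float64(82.5)]
```

Converted, -0.04 m / 0.75 = -0.0533, -0.005 m / 0.75 = -0.0067.

>>> {"fn": "drive_effector", "kwargs": {"offsets": [{"finger_gap":0.088,"trans":[-0.0067,-0.0533,0]},{"finger_gap":0.088,"trans":[-0.0067,-0.0533,0]},{"finger_gap":0.088,"trans":[-0.0067,-0.0533,0]},{"finger_gap":0.088,"trans":[-0.0067,-0.0533,0]},{"finger_gap":0.088,"trans":[-0.0067,-0.0533,0]},{"finger_gap":0.088,"trans":[-0.0067,-0.0533,0]},{"finger_gap":0.088,"trans":[-0.0067,-0.0533,0]},{"finger_gap":0.088,"trans":[-0.0067,-0.0533,0]},{"finger_gap":0.088,"trans":[-0.0067,-0.0533,0]},{"finger_gap":0.088,"trans":[-0.0067,-0.0533,0]}]}}

```text
time_s: 2.48
ee_pos: [0.5381, 0.1717, 0.2637]
eef_rot: [3.132, -0.223, -0.0]
contact_force: [0.1, -1.1, 0.1]
width: 0.088
grasp_force: 0.0
```

>>> {"fn": "drive_effector", "kwargs": {"offsets": [{"finger_gap":0.088,"trans":[-0.0067,-0.0533,0]},{"finger_gap":0.088,"trans":[-0.0067,-0.04,0]},{"finger_gap":0.088},{"finger_gap":0.088}]}}

```text
time_s: 2.82
ee_pos: [0.5377, 0.2434, 0.2633]
eef_rot: [3.133, -0.215, -0.001]
contact_force: [0.8, -1.8, 0.5]
width: 0.0882
grasp_force: 0.0
```

Run:
```python
from station import manip, viewer, workorder, state
from h import *
s=state();print("q",s["q"].round(2) if hasattr(s["q"],"round") else s["q"])
p=viewer.camera_params("wrist");im,d=viewer.capture("wrist");cv2.imwrite("pics/w2.png",im[:,:,::-1])
np.savez("w2.npz",im=im,d=d,K=p["intrinsics"],dist=p["dist"],rvec=p["rvec"],tvec=p["tvec"])
P,uv=cloud(p,d);k=(np.abs(P[:,0]-.518)<.07)&(np.abs(P[:,1]-.247)<.07);P=P[k];uv=uv[k]
np.savez("c2.npz",P=P,uv=uv)
print(uv.min(0),uv.max(0));H,e=np.histogram(P[:,2],bins=np.arange(-.004,.09,.004));print(list(zip(e.round(3),H)))
for a,b,n in((.067,.08,"top"),(.008,.017,"floor")):
    Q=P[(P[:,2]>a)&(P[:,2]<b)];print(n,len(Q),Q[:,2].mean().round(4),[np.round(x,1) for x in rect(Q)])
goal(s,[.518,.247,.25],-5)
```

```text
q [-0.54  0.64  0.07  1.68 -0.05  0.82 -2.16]
[  0 130] [559 419]
[(np.float64(-0.004), np.int64(3227)), (np.float64(0.0), np.int64(3511)), (np.float64(0.004), np.int64(38)), (np.float64(0.008), np.int64(337)), (np.float64(0.012), np.int64(264)), (np.float64(0.016), np.int64(41)), (np.float64(0.02), np.int64(40)), (np.float64(0.024), np.int64(48)), (np.float64(0.028), np.int64(51)), (np.float64(0.032), np.int64(71)), (np.float64(0.036), np.int64(97)), (np.float64(0.04), np.int64(153)), (np.float64(0.044), np.int64(65)), (np.float64(0.048), np.int64(68)), (np.float64(0.052), np.int64(87)), (np.float64(0.056), np.int64(88)), (np.float64(0.06), np.int64(102)), (np.float64(0.064), np.int64(123)), (np.float64(0.068), np.int64(1675)), (np.float64(0.072), np.int64(1499)), (np.float64(0.076), np.int64(0)), (np.float64(0.08), np.int64(0)), (np.float64(0.084), np.int64(0))]
top 3213 0.0718 [array([518.4, 246.7]), array([86.1, 50.6]), np.float64(85.5)]
floor 616 0.012 [array([541. , 244.8]), array([85.5, 21.4]), np.float64(85.6)]
y->-5: rot [ 0.000e+00  1.000e-03 -1.621e+00] shift in present axes [-0.02   -0.0009  0.0133] in goal axes [ 0.0019 -0.02    0.0133]
y->175: rot [ 1.000e-03 -0.000e+00  1.521e+00] shift in present axes [-0.02   -0.0009  0.0133] in goal axes [-0.0019  0.02    0.0133]
```

View pics/w2.png

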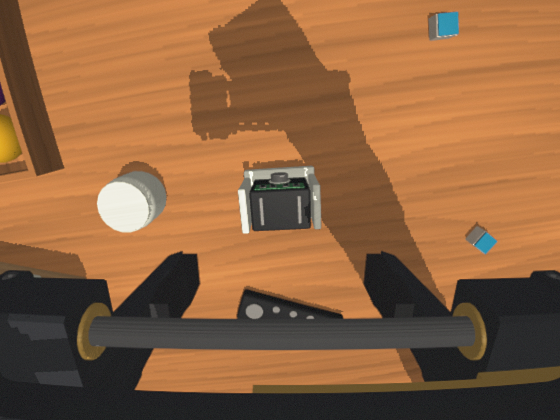

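The wrist view shows the dock at columns 240–320 and rows 165–232. The black clock top covers columns 250–312 and rows 190–230, with the button at (280,180) on the far side (world +x). The remote lies below, toward the robot.

Run:
```python
from station import manip, viewer, workorder, state
from h import *
f=np.load("w2.npz");c=np.load("c2.npz");P,uv=c["P"],c["uv"];col=f["im"][uv[:,1],uv[:,0]].astype(int)
T=P[:,2]>.067;br=col.max(1)
Q=P[T&(br<110)&(np.hypot(P[:,0]-.518,P[:,1]-.247)<.045)];print("clock top",len(Q),Q[:,2].mean().round(4),[np.round(x,1) for x in rect(Q)])
Q=Q[np.abs((Q[:,1]-.2467)*.997-(Q[:,0]-.5184)*-.0)<.028]
a=np.radians(-4.5);u=np.r_[np.cos(a),np.sin(a)];t=(P[T&(br<110)][:,:2]-[.5184,.2467])@u
print("clock x extent rel dock centre",np.percentile(t,[.5,1,5,95,99,99.5])*1000)
s=state();goal(s,[.518,.247,.083],-4.5)
```

```text
clock top 7699 0.254 [array([529.6, 251.2]), array([75.6, 67.7]), np.float64(83.9)]
clock x extent rel dock centre [-16.51805521  -9.90941076  15.32673364  56.5611394   57.69151555
  57.96380228]
y->-4.5: rot [ 0.002  0.002 -1.632] shift in present axes [-0.0208 -0.0034  0.1804] in goal axes [ 0.0043 -0.0206  0.1804]
y->175.5: rot [ 0.002 -0.002  1.509] shift in present axes [-0.0208 -0.0034  0.1804] in goal axes [-0.0043  0.0206  0.1804]
```

Converted, -0.124 rad / 3.1416 = -0.0395.

>>> {"fn": "drive_effector", "kwargs": {"offsets": [{"finger_gap":0.088,"rotvec":[0,0,-0.0395]},{"finger_gap":0.088,"rotvec":[0,0,-0.0395]},{"finger_gap":0.088,"rotvec":[0,0,-0.0395]},{"finger_gap":0.088,"rotvec":[0,0,-0.0395]},{"finger_gap":0.088,"rotvec":[0,0,-0.0395]},{"finger_gap":0.088,"rotvec":[0,0,-0.0395]},{"finger_gap":0.088,"rotvec":[0,0,-0.0395]},{"finger_gap":0.088,"rotvec":[0,0,-0.0395]},{"finger_gap":0.088,"rotvec":[0,0,-0.0395]},{"finger_gap":0.088,"rotvec":[0,0,-0.0395]}]}}

```text
time_s: 3.7
ee_pos: [0.5388, 0.239, 0.2636]
eef_rot: [2.674, 1.644, -0.002]
contact_force: [0.3, -0.6, 0.3]
width: 0.088
grasp_force: 0.0
```

>>> {"fn": "drive_effector", "kwargs": {"offsets": [{"finger_gap":0.088,"rotvec":[0,0,-0.0395]},{"finger_gap":0.088,"rotvec":[0,0,-0.0395]},{"finger_gap":0.088,"rotvec":[0,0,-0.0395]},{"finger_gap":0.088},{"finger_gap":0.088}]}}

```text
time_s: 4.12
ee_pos: [0.5386, 0.2402, 0.2635]
eef_rot: [2.334, 2.102, -0.002]
contact_force: [0.3, 0.5, -0.1]
width: 0.0881
grasp_force: 0.0
```

Run:
```python
from station import manip, viewer, workorder, state
from h import *
goal(state(),[.518,.247,.12],-4.5)
```

```text
y->-4.5: rot [-0.     0.002 -0.026] shift in present axes [ 0.0049 -0.0212  0.1435] in goal axes [ 0.0052 -0.0211  0.1435]
y->175.5: rot [3.000e-03 0.000e+00 3.116e+00] shift in present axes [ 0.0049 -0.0212  0.1435] in goal axes [-0.0052  0.0211  0.1435]
```

Create m.py:
```python
from station import manip, viewer, workorder, state
from h import *
def clocktop(cx,cy,zt,rad=.045):
    p=viewer.camera_params("wrist");im,d=viewer.capture("wrist");P,uv=cloud(p,d);return tops(P,im[uv[:,1],uv[:,0]],cx,cy,zt,rad),im
def tops(P,col,cx,cy,zt,rad=.045):
    k=(np.abs(P[:,2]-zt)<.006)&(np.hypot(P[:,0]-cx,P[:,1]-cy)<rad)&(col.max(1)<125)
    Q=P[k];r=rect(Q);print("top",len(Q),"z %.4f"%np.median(Q[:,2]),[np.round(x,1) for x in r]);return Q
```

Run:
```python
from m import *
f=np.load("w2.npz");c=np.load("c2.npz");P,uv=c["P"],c["uv"];tops(P,f["im"][uv[:,1],uv[:,0]],.518,.247,.072)
Q,im=clocktop(.518,.247,.072)
```

```text
top 2395 z 0.0719 [array([519. , 246.8]), array([73.9, 48.7]), np.float64(85.6)]
top 2639 z 0.0721 [array([518.4, 251. ]), array([78.7, 47.9]), np.float64(86.0)]
```

Converted, 0.04 m / 0.75 = 0.0533, -0.021 m / 0.75 = -0.028, -0.026 rad / 3.1416 = -0.0083.

>>> {"fn": "drive_effector", "kwargs": {"offsets": [{"finger_gap":0.088,"trans":[0.0067,-0.028,0.0267],"rotvec":[0,0,-0.0083]},{"finger_gap":0.088,"trans":[0,0,0.0533]},{"finger_gap":0.088,"trans":[0,0,0.0533]},{"finger_gap":0.088},{"finger_gap":0.088}]}}

```text
time_s: 4.58
ee_pos: [0.5167, 0.249, 0.1627]
eef_rot: [2.301, 2.139, -0.007]
contact_force: [0.9, 0.4, 0.6]
width: 0.0881
grasp_force: 0.0
```

Run:
```python
from station import manip, viewer, workorder, state
from h import *
goal(state(),[.5185,.2467,.071],-4.5)
```

```text
y->-4.5: rot [-0.003  0.003  0.005] shift in present axes [-0.0018  0.0022  0.0917] in goal axes [-0.0021  0.0019  0.0917]
y->175.5: rot [-0.005 -0.005 -3.136] shift in present axes [-0.0018  0.0022  0.0917] in goal axes [ 0.0021 -0.0019  0.0917]
```

Converted, 0.03 m / 0.75 = 0.04, 0.02 m / 0.75 = 0.0267.

>>> {"fn": "drive_effector", "kwargs": {"offsets": [{"finger_gap":0.088,"trans":[-0.0027,0.0027,0.04]},{"finger_gap":0.088,"trans":[0,0,0.04]},{"finger_gap":0.088,"trans":[0,0,0.0267]},{"finger_gap":0.088,"trans":[0,0,0.016]},{"finger_gap":0.088},{"finger_gap":0.088}], "grip_n": 15}}

```text
time_s: 5.08
ee_pos: [0.5206, 0.2487, 0.0733]
eef_rot: [2.299, 2.14, 0.004]
contact_force: [-0.6, -0.2, -0.5]
width: 0.0877
grasp_force: 0.0
```

>>> {"fn": "drive_effector", "kwargs": {"offsets": [{"finger_gap":0.06},{"finger_gap":0.06},{"finger_gap":0.04},{"finger_gap":0.04},{"finger_gap":0.04},{"finger_gap":0.04}], "grip_n": 15}}

```text
time_s: 5.58
ee_pos: [0.5195, 0.2482, 0.0719]
eef_rot: [2.299, 2.141, 0.0]
contact_force: [0.6, 0.3, 0.1]
width: 0.0503
grasp_force: 0.0
```

>>> {"fn": "drive_effector", "kwargs": {"offsets": [{"finger_gap":0.04},{"finger_gap":0.04},{"finger_gap":0.04},{"finger_gap":0.04}], "grip_n": 18}}

```text
time_s: 5.92
ee_pos: [0.5188, 0.2482, 0.0718]
eef_rot: [-2.298, -2.141, 0.001]
contact_force: [-2.5, -0.2, 5.8]
width: 0.0458
grasp_force: 18.0
```

>>> {"fn": "drive_effector", "kwargs": {"offsets": [{"finger_gap":0.04,"trans":[0,0,-0.0133]},{"finger_gap":0.04,"trans":[0,0,-0.0133]},{"finger_gap":0.04,"trans":[0,0,-0.0267]},{"finger_gap":0.04,"trans":[0,0,-0.04]},{"finger_gap":0.04}]}}

```text
time_s: 6.33
ee_pos: [0.5223, 0.2499, 0.1469]
eef_rot: [2.298, 2.139, 0.015]
contact_force: [0.8, 1.4, -1.4]
width: 0.0464
grasp_force: 18.0
```

Run:
```python
from station import manip, viewer, workorder, state
from h import *
s=state();print(s["contact_force"]);goal(s,[.53,.08,.13],-7.5)
im,d=viewer.capture("wrist");im2,_=viewer.capture("side");cv2.imwrite("pics/c3.png",np.hstack([cv2.resize(im,(400,300)),cv2.resize(im2,(400,300))])[:,:,::-1])
```

```text
[ 0.79395118  1.44939873 -1.35108416]
y->-7.5: rot [ 0.008 -0.006  0.059] shift in present axes [-0.169   0.0197  0.0161] in goal axes [-0.1675  0.0298  0.0169]
y->172.5: rot [ 0.009  0.012 -3.082] shift in present axes [-0.169   0.0197  0.0161] in goal axes [ 0.1675 -0.0298  0.0169]
```

View pics/c3.png

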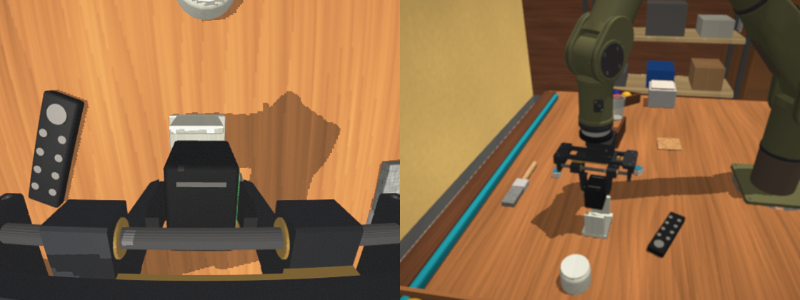

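The clock is held between the fingers ((205,180) left, (597,190) right), clear of the dock. I'll carry it to open counter.

Converted, -0.035 m / 0.75 = -0.0467, -0.03 m / 0.75 = -0.04, 0.03 rad / 3.1416 = 0.0095.

>>> {"fn": "drive_effector", "kwargs": {"offsets": [{"finger_gap":0.04,"trans":[-0.0267,0,0],"rotvec":[0,0,0.0095]},{"finger_gap":0.04,"trans":[-0.0467,0.0067,0],"rotvec":[0,0,0.0095]},{"finger_gap":0.04,"trans":[-0.0467,0.0067,0]},{"finger_gap":0.04,"trans":[-0.0467,0.0067,0]},{"finger_gap":0.04,"trans":[-0.04,0.0067,0]},{"finger_gap":0.04,"trans":[-0.016,0.0067,0.0133]},{"finger_gap":0.04,"trans":[0,0,0.04]},{"finger_gap":0.04,"trans":[0,0,0.04]},{"finger_gap":0.04},{"finger_gap":0.04}]}}

```text
time_s: 7.27
ee_pos: [0.5231, 0.0797, 0.0701]
eef_rot: [-2.359, -2.071, 0.006]
contact_force: [-0.4, 0.2, -2.8]
width: 0.0458
grasp_force: 18.0
```

Run:
```python
from station import manip, viewer, workorder, state
from h import *
s=state();print(s["ee_pos"]);goal(s,[.53,.08,.0605],-7.5)
```

```text
[0.52314686 0.07967012 0.07012006]
y->-7.5: rot [-0.004  0.001  0.001] shift in present axes [0.0012 0.0068 0.0096] in goal axes [0.0012 0.0068 0.0096]
y->172.5: rot [-2.00e-03 -6.00e-03 -3.14e+00] shift in present axes [0.0012 0.0068 0.0096] in goal axes [-0.0012 -0.0068  0.0096]
```

Converted, 0.005 m / 0.75 = 0.0067, 0.003 m / 0.75 = 0.004.

>>> {"fn": "drive_effector", "kwargs": {"offsets": [{"finger_gap":0.04,"trans":[0,0,0.0067]},{"finger_gap":0.04,"trans":[0,0,0.004]},{"finger_gap":0.04,"trans":[0,0,0.0027]},{"finger_gap":0.04},{"finger_gap":0.04}]}}

```text
time_s: 7.68
ee_pos: [0.5249, 0.0794, 0.0623]
eef_rot: [2.362, 2.071, 0.001]
contact_force: [0.2, 0.1, -2.1]
width: 0.046
grasp_force: 18.0
```

Converted, 0.001 m / 0.75 = 0.0013.

>>> {"fn": "drive_effector", "kwargs": {"offsets": [{"finger_gap":0.04,"trans":[0,0,0.0013]},{"finger_gap":0.04,"trans":[0,0,0.0013]},{"finger_gap":0.04,"trans":[0,0,0.0013]},{"finger_gap":0.04}]}}

```text
time_s: 8.02
ee_pos: [0.5249, 0.0793, 0.0597]
eef_rot: [2.361, 2.07, 0.001]
contact_force: [-1.3, -0.0, 8.1]
width: 0.0459
grasp_force: 18.0
```

>>> {"fn": "drive_effector", "kwargs": {"offsets": [{"finger_gap":0.06},{"finger_gap":0.088},{"finger_gap":0.088},{"finger_gap":0.088},{"finger_gap":0.088},{"finger_gap":0.088}]}}

```text
time_s: 8.52
ee_pos: [0.5246, 0.0793, 0.0586]
eef_rot: [2.362, 2.071, -0.0]
contact_force: [0.7, -0.8, -0.1]
width: 0.0837
grasp_force: 0.0
```

>>> {"fn": "drive_effector", "kwargs": {"offsets": [{"finger_gap":0.088,"trans":[0,0,-0.04]},{"finger_gap":0.088,"trans":[0,0,-0.0533]},{"finger_gap":0.088,"trans":[0,0,-0.0533]},{"finger_gap":0.088,"trans":[0,0,-0.04]},{"finger_gap":0.088,"rotvec":[0,0,0.0382]},{"finger_gap":0.088,"rotvec":[0,0,0.0382]},{"finger_gap":0.088,"rotvec":[0,0,0.0382]},{"finger_gap":0.088,"rotvec":[0,0,0.0382]},{"finger_gap":0.088,"rotvec":[0,0,0.0382]},{"finger_gap":0.088,"rotvec":[0,0,0.0382]}]}}

```text
time_s: 9.35
ee_pos: [0.5244, 0.0793, 0.1987]
eef_rot: [2.944, 1.098, -0.0]
contact_force: [0.5, 0.3, 0.2]
width: 0.0879
grasp_force: 0.0
```

>>> {"fn": "drive_effector", "kwargs": {"offsets": [{"finger_gap":0.088,"rotvec":[0,0,0.0382]},{"finger_gap":0.088,"rotvec":[0,0,0.0382]},{"finger_gap":0.088,"rotvec":[0,0,0.0382]},{"finger_gap":0.088,"rotvec":[0,0,0.0382]},{"finger_gap":0.088,"rotvec":[0,0,0.0382]},{"finger_gap":0.088,"rotvec":[0,0,0.0382]},{"finger_gap":0.088,"rotvec":[0,0,0.0382]},{"finger_gap":0.088},{"finger_gap":0.088}]}}

```text
time_s: 10.1
ee_pos: [0.5244, 0.0794, 0.1986]
eef_rot: [3.136, -0.183, -0.0]
contact_force: [0.9, 0.5, 0.2]
width: 0.088
grasp_force: 0.0
```

Run:
```python
from m import *
Q,im=clocktop(.525,.08,.06,.055)
s=state();print(s["q"]);goal(s,[.525,.08,.055],82.5)
cv2.imwrite("pics/w4.png",im[:,:,::-1])
```

```text
top 3632 z 0.0600 [array([525.3,  77.6]), array([64.1, 47.3]), np.float64(82.3)]
[-0.26233837  0.66126126  0.04097524  1.92333842 -0.04728678  0.55811994
 -1.87728366]
y->82.5: rot [-0.     0.    -3.127] shift in present axes [ 0.0005 -0.0007  0.1436] in goal axes [-0.0005  0.0007  0.1436]
y->262.5: rot [0.    0.    0.014] shift in present axes [ 0.0005 -0.0007  0.1436] in goal axes [ 0.0005 -0.0007  0.1436]
```

View pics/w4.png

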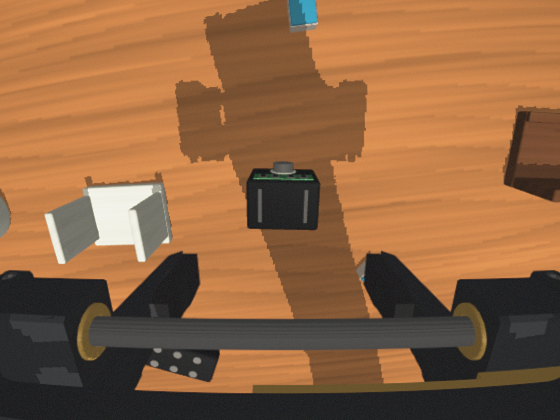

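The wrist view shows the clock upright and free at columns 247–319 and rows 168–230, with the button at (283,167) facing away from the robot. The measured top is 64×47 mm at z = 60 mm. Next is the side grip.

Converted, 0.035 m / 0.75 = 0.0467, 0.03 m / 0.75 = 0.04, 0.016 rad / 3.1416 = 0.0051.

>>> {"fn": "drive_effector", "kwargs": {"offsets": [{"finger_gap":0.088,"trans":[0.0013,0.0023,0.04],"rotvec":[0,0,0.0051]},{"finger_gap":0.088,"trans":[0,0,0.0467]},{"finger_gap":0.088,"trans":[0,0,0.04]},{"finger_gap":0.088,"trans":[0,0,0.0373]},{"finger_gap":0.088,"trans":[0,0,0.02]},{"finger_gap":0.088,"trans":[0,0,0.0133]},{"finger_gap":0.088},{"finger_gap":0.088}], "grip_n": 18}}

```text
time_s: 10.82
ee_pos: [0.5255, 0.0774, 0.0508]
eef_rot: [-3.134, 0.212, 0.0]
contact_force: [0.8, 0.3, -0.1]
width: 0.088
grasp_force: 0.0
```

>>> {"fn": "drive_effector", "kwargs": {"offsets": [{"finger_gap":0.06},{"finger_gap":0.06},{"finger_gap":0.055},{"finger_gap":0.055},{"finger_gap":0.055},{"finger_gap":0.055}], "grip_n": 18}}

```text
time_s: 11.32
ee_pos: [0.5259, 0.0777, 0.0516]
eef_rot: [-3.134, 0.213, -0.002]
contact_force: [-0.1, 1.0, 7.0]
width: 0.0637
grasp_force: 18.0
```

Converted, -0.03 m / 0.75 = -0.04, -0.02 m / 0.75 = -0.0267.

>>> {"fn": "drive_effector", "kwargs": {"offsets": [{"finger_gap":0.055,"trans":[0,0,-0.0133]},{"finger_gap":0.055,"trans":[0,0,-0.0267]},{"finger_gap":0.055,"trans":[0,0,-0.04]},{"finger_gap":0.055,"trans":[0,0,-0.04]},{"finger_gap":0.055}]}}

```text
time_s: 11.73
ee_pos: [0.5278, 0.0776, 0.1456]
eef_rot: [-3.132, 0.214, -0.012]
contact_force: [-0.4, -0.8, -1.5]
width: 0.0637
grasp_force: 18.0
```

```bash
python3 - <<'E'
from station import manip, viewer, workorder, state
from h import *
s=state();print(s["q"].round(2));goal(s,[.5335,-.241,.09],82.5)
E
```

```text
[-0.25  0.75  0.04  1.96 -0.06  0.43 -1.88]
y->82.5: rot [-0.012  0.004  3.136] shift in present axes [0.0486 0.315  0.0552] in goal axes [-0.0472 -0.3151  0.0556]
y->262.5: rot [-0.002 -0.008 -0.006] shift in present axes [0.0486 0.315  0.0552] in goal axes [0.0472 0.3151 0.0556]
```

Converted, 0.037 m / 0.75 = 0.0493, 0.035 m / 0.75 = 0.0467.

>>> {"fn": "drive_effector", "kwargs": {"offsets": [{"finger_gap":0.055,"trans":[0.004,0.0267,0]},{"finger_gap":0.055,"trans":[0.008,0.0467,0]},{"finger_gap":0.055,"trans":[0.008,0.0493,0]},{"finger_gap":0.055,"trans":[0.008,0.0493,0]},{"finger_gap":0.055,"trans":[0.008,0.0493,0]},{"finger_gap":0.055,"trans":[0.008,0.0493,0]},{"finger_gap":0.055,"trans":[0.008,0.0493,0]},{"finger_gap":0.055,"trans":[0.008,0.0467,0]},{"finger_gap":0.055,"trans":[0.0027,0.0333,0]},{"finger_gap":0.055,"trans":[0,0.02,0]}]}}

```text
time_s: 12.57
ee_pos: [0.5277, -0.2459, 0.1403]
eef_rot: [3.131, -0.222, -0.001]
contact_force: [0.3, 0.6, -1.7]
width: 0.0642
grasp_force: 18.0
```

>>> {"fn": "drive_effector", "kwargs": {"offsets": [{"finger_gap":0.055},{"finger_gap":0.055,"trans":[0,0,0.0267]},{"finger_gap":0.055,"trans":[0,0,0.0267]},{"finger_gap":0.055},{"finger_gap":0.055}]}}

```text
time_s: 12.98
ee_pos: [0.5297, -0.2393, 0.1]
eef_rot: [-3.133, 0.211, 0.001]
contact_force: [1.4, -0.5, -3.6]
width: 0.0639
grasp_force: 18.0
```

Run:
```python
from m import *
s=state();goal(s,[.5335,-.241,.0666],82.5)
p=viewer.camera_params("wrist");im,d=viewer.capture("wrist");P,uv=cloud(p,d);cv2.imwrite("pics/w5.png",im[:,:,::-1])
col=im[uv[:,1],uv[:,0]].max(1);hx=np.r_[-.9914,.1305];rel=P[:,:2]-[.5289,-.2406];X=rel@hx;Y=rel@np.r_[-.1305,-.9914]
k=(np.abs(P[:,2]-.0698)<.003)&(np.abs(X-.029)<.02)&(np.abs(Y)<.08);print("board",k.sum(),[np.round(v,1) for v in rect(P[k])],np.percentile(X[k],[2,98]))
zt=s["ee_pos"][2]-.0516+.06
k=(np.abs(P[:,2]-zt)<.005)&(np.abs(X)<.04)&(np.abs(Y)<.04);print("clock",k.sum(),zt,np.median(P[k,2]),[np.round(v,1) for v in rect(P[k])],np.percentile(X[k],[1,99]),np.percentile(Y[k],[1,99]))
```

```text
y->82.5: rot [1.000e-03 2.000e-03 3.138e+00] shift in present axes [0.004  0.0012 0.0334] in goal axes [-0.004  -0.0012  0.0334]
y->262.5: rot [-0.001  0.001 -0.003] shift in present axes [0.004  0.0012 0.0334] in goal axes [0.004  0.0012 0.0334]
board 22 [array([ 495. , -251.5]), array([119.1,   9.5]), np.float64(86.6)] [0.02335265 0.03526991]
clock 10241 0.10843453559777816 0.10834651075394972 [array([ 536.6, -241.7]), array([79.9, 32.2]), np.float64(82.3)] [-0.02320136  0.00515091] [-0.03664241  0.03723   ]
```

View pics/w5.png

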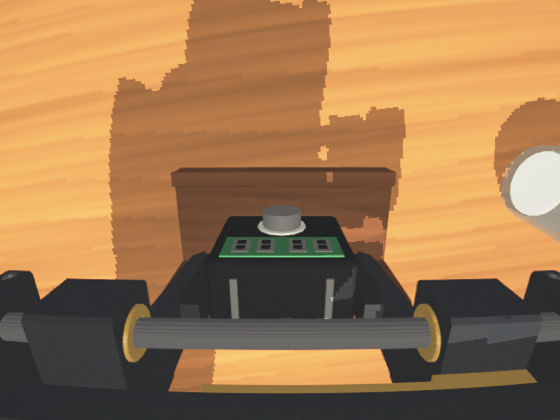

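The wrist view shows the clock held over the holder, with its display at rows 238–257, the button at (282,218) to the front, and the lip at rows 170–185. It's square to the holder. I'll lower it 4 mm clear of the board.

Converted, 0.012 m / 0.75 = 0.016, 0.004 m / 0.75 = 0.0053.

>>> {"fn": "drive_effector", "kwargs": {"offsets": [{"finger_gap":0.055,"trans":[0.0053,0.0013,0]},{"finger_gap":0.055,"trans":[0,0,0.016]},{"finger_gap":0.055,"trans":[0,0,0.0133]},{"finger_gap":0.055,"trans":[0,0,0.0093]},{"finger_gap":0.055},{"finger_gap":0.055}]}}

```text
time_s: 13.53
ee_pos: [0.5321, -0.2423, 0.0709]
eef_rot: [-3.134, 0.214, 0.003]
contact_force: [1.0, 0.7, -1.6]
width: 0.0641
grasp_force: 18.0
```

>>> {"fn": "drive_effector", "kwargs": {"offsets": [{"finger_gap":0.055,"trans":[0,0,0.0013]},{"finger_gap":0.055,"trans":[0,0,0.0013]},{"finger_gap":0.055},{"finger_gap":0.055}]}}

```text
time_s: 13.87
ee_pos: [0.5331, -0.2426, 0.07]
eef_rot: [3.134, -0.214, 0.001]
contact_force: [0.5, -0.1, -2.5]
width: 0.0638
grasp_force: 18.0
```

Converted, 0.0015 m / 0.75 = 0.002, 0.001 m / 0.75 = 0.0013.

>>> {"fn": "drive_effector", "kwargs": {"offsets": [{"finger_gap":0.055,"trans":[0,0,0.002]},{"finger_gap":0.055,"trans":[0,0,0.0013]},{"finger_gap":0.055},{"finger_gap":0.055}]}}

```text
time_s: 14.2
ee_pos: [0.5329, -0.2425, 0.0672]
eef_rot: [3.134, -0.214, -0.0]
contact_force: [0.5, 0.3, -1.8]
width: 0.064
grasp_force: 18.0
```

>>> {"fn": "drive_effector", "kwargs": {"offsets": [{"finger_gap":0.055,"trans":[0,0,0.0013]},{"finger_gap":0.055}]}}

```text
time_s: 14.37
ee_pos: [0.5331, -0.2426, 0.0666]
eef_rot: [3.134, -0.214, 0.001]
contact_force: [-0.7, -0.3, 2.7]
width: 0.064
grasp_force: 18.0
```

Converted, 0.0005 m / 0.75 = 0.0007.

>>> {"fn": "drive_effector", "kwargs": {"offsets": [{"finger_gap":0.055,"trans":[0,0,0.0007]},{"finger_gap":0.07},{"finger_gap":0.088},{"finger_gap":0.088},{"finger_gap":0.088},{"finger_gap":0.088}]}}

```text
time_s: 14.87
ee_pos: [0.533, -0.2426, 0.0657]
eef_rot: [3.134, -0.214, 0.0]
contact_force: [1.2, -1.1, -0.3]
width: 0.0881
grasp_force: 0.0
```

>>> {"fn": "drive_effector", "kwargs": {"offsets": [{"finger_gap":0.088,"trans":[0,0,-0.04]},{"finger_gap":0.088,"trans":[0,0,-0.0533]},{"finger_gap":0.088,"trans":[0,0,-0.0533]},{"finger_gap":0.088,"trans":[0,0,-0.04]},{"finger_gap":0.088},{"finger_gap":0.088}]}}

```text
time_s: 15.37
ee_pos: [0.534, -0.2429, 0.2076]
eef_rot: [3.133, -0.214, 0.006]
contact_force: [-0.3, -0.6, -0.5]
width: 0.0879
grasp_force: 0.0
```

Create look.py:
```python
from m import *
import sys
s=state();p=viewer.camera_params("wrist");im,d=viewer.capture("wrist");P,uv=cloud(p,d);cv2.imwrite(sys.argv[1],im[:,:,::-1])
rel=P[:,:2]-[.5289,-.2406];X=rel@np.r_[-.9914,.1305];Y=rel@np.r_[-.1305,-.9914]
k=(np.abs(P[:,2]-.070)<.0025)&(np.abs(X-.029)<.009)&(np.abs(Y)<.08)&(np.abs(Y)>.04);print("board",k.sum(),[np.round(v,1) for v in rect(P[k])],np.percentile(X[k],[2,98])*1000)
k=(np.abs(P[:,2]-.075)<.0025)&(np.abs(X)<.04)&(np.abs(Y)<.06);print("clock",k.sum(),np.median(P[k,2]),[np.round(v,1) for v in rect(P[k])],np.percentile(X[k],[1,99])*1000,np.percentile(Y[k],[1,99])*1000)
k=(np.abs(P[:,2]-.037)<.007)&(np.abs(X+.030)<.012)&(np.abs(Y)<.025);print("button",k.sum(),np.percentile(X[k],[1,10,50])*1000,np.median(Y[k])*1000)
```

```bash
python3 look.py pics/w6.png
```

```text
board 939 [array([ 500.3, -236.5]), array([149.2,  12.5]), np.float64(82.2)] [23.49069972 34.89879206]
clock 3637 0.07501190653870593 [array([ 532.1, -243.2]), array([63.8, 45.6]), np.float64(82.6)] [-25.96026706  17.78782824] [-28.75771058  33.10888259]
button 253 [-35.49263883 -35.30972548 -28.80668238] 0.448928995287537
```

View pics/w6.png

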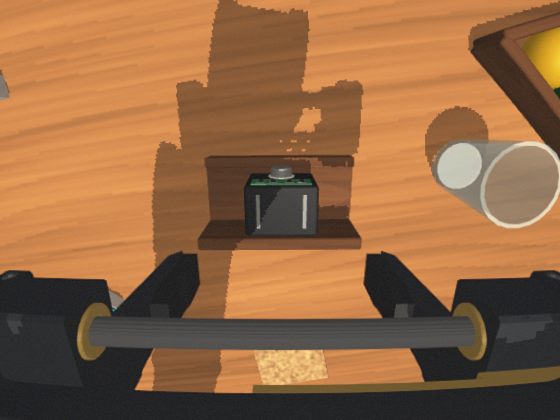

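The wrist view shows the clock standing in the holder at columns 246–318 and rows 172–235, with the button at (281,172) over the lip. It measures about 3.5 mm off the board, squared, top at z = 75 mm. I'll close the fingers and go in front of the button.

Converted, 0.035 m / 0.75 = 0.0467, 0.034 m / 0.75 = 0.0453.

>>> {"fn": "drive_effector", "kwargs": {"offsets": [{"finger_gap":0,"trans":[0.0453,0,0]},{"finger_gap":0,"trans":[0.04,0.0007,0]},{"finger_gap":0},{"finger_gap":0,"trans":[0,0,0.0467]},{"finger_gap":0,"trans":[0,0,0.0467]},{"finger_gap":0,"trans":[0,0,0.0467]},{"finger_gap":0,"trans":[0,0,0.04]},{"finger_gap":0,"trans":[0,0,0.0267]},{"finger_gap":0},{"finger_gap":0}], "grip_n": 20}}

```text
time_s: 16.25
ee_pos: [0.5945, -0.251, 0.0485]
eef_rot: [-3.133, 0.213, 0.008]
contact_force: [-0.4, 0.8, 0.2]
width: 0.0234
grasp_force: 0.0
```

Run:
```python
from station import manip, viewer, workorder, state
from h import *
s=state();rel=s["ee_pos"][:2]-[.5289,-.2406];print(s["ee_pos"],"X",rel@[-.9914,.1305],"Y",rel@[-.1305,-.9914])
goal(s,s["ee_pos"],82.5)
```

```text
[ 0.59447076 -0.25100132  0.04853643] X -0.06636422404153544 Y 0.0017548864227149433
y->82.5: rot [8.000e-03 2.000e-03 3.137e+00] shift in present axes [0. 0. 0.] in goal axes [0. 0. 0.]
y->262.5: rot [-0.001  0.005 -0.005] shift in present axes [0. 0. 0.] in goal axes [0. 0. 0.]
```

Converted, -0.008 m / 0.75 = -0.0107, -0.006 m / 0.75 = -0.008.

>>> {"fn": "drive_effector", "kwargs": {"offsets": [{"finger_gap":0,"trans":[0,0,-0.0053]},{"finger_gap":0},{"finger_gap":0},{"finger_gap":0},{"finger_gap":0,"trans":[-0.0107,0,0]},{"finger_gap":0,"trans":[-0.008,0,0]},{"finger_gap":0},{"finger_gap":0}]}}

```text
time_s: 16.92
ee_pos: [0.5823, -0.25, 0.0551]
eef_rot: [3.134, -0.214, 0.0]
contact_force: [0.9, -0.2, -0.4]
width: 0.0004
grasp_force: 0.0
```

>>> {"fn": "drive_effector", "kwargs": {"offsets": [{"finger_gap":0,"trans":[-0.004,0,0]},{"finger_gap":0,"trans":[-0.004,0,0]},{"finger_gap":0},{"finger_gap":0}]}}

```text
time_s: 17.25
ee_pos: [0.5764, -0.249, 0.0547]
eef_rot: [3.134, -0.214, -0.0]
contact_force: [-0.2, -0.3, -0.6]
width: 0.0002
grasp_force: 0.0
```

>>> {"fn": "drive_effector", "kwargs": {"offsets": [{"finger_gap":0,"trans":[-0.0027,0,0]},{"finger_gap":0,"trans":[-0.0027,0,0]},{"finger_gap":0},{"finger_gap":0}]}}

```text
time_s: 17.58
ee_pos: [0.5726, -0.2485, 0.0548]
eef_rot: [3.134, -0.214, 0.0]
contact_force: [1.2, 0.0, -0.4]
width: 0.0001
grasp_force: 0.2
```

Converted, -0.002 m / 0.75 = -0.0027.

>>> {"fn": "drive_effector", "kwargs": {"offsets": [{"finger_gap":0,"trans":[-0.0027,0,0]},{"finger_gap":0,"trans":[-0.0027,0,0]},{"finger_gap":0},{"finger_gap":0}]}}

```text
time_s: 17.92
ee_pos: [0.5694, -0.2478, 0.0549]
eef_rot: [3.134, -0.213, 0.003]
contact_force: [3.0, 0.0, -1.9]
width: 0.0006
grasp_force: 1.4
```

>>> {"fn": "drive_effector", "kwargs": {"offsets": [{"finger_gap":0,"trans":[-0.0013,0,0]},{"finger_gap":0,"trans":[-0.0013,0,0]},{"finger_gap":0},{"finger_gap":0}]}}

```text
time_s: 18.25
ee_pos: [0.5673, -0.2475, 0.0549]
eef_rot: [3.134, -0.213, 0.002]
contact_force: [4.4, 0.5, -2.8]
width: 0.0008
grasp_force: 2.1
```

>>> {"fn": "drive_effector", "kwargs": {"offsets": [{"finger_gap":0,"trans":[-0.0013,0,0]},{"finger_gap":0,"trans":[-0.0013,0,0]},{"finger_gap":0},{"finger_gap":0}]}}

```text
time_s: 18.58
ee_pos: [0.5654, -0.2473, 0.0548]
eef_rot: [3.134, -0.213, 0.003]
contact_force: [6.4, -0.2, -2.9]
width: 0.0003
grasp_force: 2.6
```

Careful with the scale: shifts go in shares of 75 cm and turns go in shares of pi rad. That gives: -0.001 m / 0.75 = -0.0013.

>>> {"fn": "drive_effector", "kwargs": {"offsets": [{"finger_gap":0,"trans":[-0.0013,0,0]},{"finger_gap":0,"trans":[-0.0013,0,0]},{"finger_gap":0},{"finger_gap":0}]}}

```text
time_s: 18.92
ee_pos: [0.5641, -0.2471, 0.0549]
eef_rot: [3.134, -0.213, 0.005]
contact_force: [6.9, 0.4, -3.5]
width: 0.0006
grasp_force: 3.2
```

>>> {"fn": "drive_effector", "kwargs": {"offsets": [{"finger_gap":0,"trans":[-0.0013,0,0]},{"finger_gap":0,"trans":[-0.0013,0,0]},{"finger_gap":0},{"finger_gap":0}]}}

```text
time_s: 19.25
ee_pos: [0.5639, -0.2471, 0.0551]
eef_rot: [3.134, -0.213, 0.011]
contact_force: [10.4, 0.1, -6.6]
width: 0.0006
grasp_force: 4.6
```

Run:
```python
from station import manip, viewer, workorder, state
import cv2,numpy as np
a,_=viewer.capture("scene");b,_=viewer.capture("wrist")
c=cv2.resize(a[120:240,150:310],(533,400),interpolation=cv2.INTER_CUBIC)
cv2.imwrite("pics/p7.png",np.hstack([c,cv2.resize(b[:,180:400],(210,400))])[:,:,::-1])
s=state();print(s["contact_force"],s["ee_pos"])
```

```text
[ 9.23647069 -0.39606186 -5.82377615] [ 0.56388277 -0.24705268  0.0550877 ]
```

View pics/p7.png

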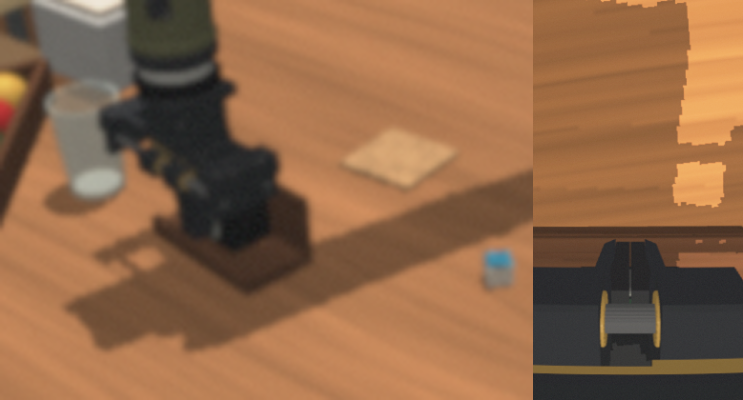

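The view is unclear: the gripper hides the clock. The −6 N vertical reading means friction is pulling the clock up, so I'll ease the tool down while holding the press to seat the clock.

Converted, 0.001 m / 0.75 = 0.0013.

>>> {"fn": "drive_effector", "kwargs": {"offsets": [{"finger_gap":0,"trans":[0,0,0.0013]},{"finger_gap":0,"trans":[0,0,0.0013]},{"finger_gap":0},{"finger_gap":0}]}}

```text
time_s: 19.68
ee_pos: [0.5639, -0.2472, 0.0542]
eef_rot: [3.133, -0.213, 0.011]
contact_force: [6.7, 0.3, 3.6]
width: 0.0004
grasp_force: 3.7
```

>>> {"fn": "drive_effector", "kwargs": {"offsets": [{"finger_gap":0,"trans":[0,0,0.0013]},{"finger_gap":0,"trans":[0,0,0.0007]},{"finger_gap":0,"trans":[-0.0007,0,0]},{"finger_gap":0},{"finger_gap":0}]}}

```text
time_s: 20.1
ee_pos: [0.5639, -0.2473, 0.053]
eef_rot: [3.133, -0.213, 0.013]
contact_force: [7.4, -0.4, 3.6]
width: 0.0005
grasp_force: 3.9
```

Converted, -0.001 m / 0.75 = -0.0013, 0.0005 m / 0.75 = 0.0007.

>>> {"fn": "drive_effector", "kwargs": {"offsets": [{"finger_gap":0,"trans":[-0.0013,0,0.0007]},{"finger_gap":0,"trans":[0,0,0.0007]},{"finger_gap":0},{"finger_gap":0},{"finger_gap":0}]}}

```text
time_s: 20.52
ee_pos: [0.5638, -0.2474, 0.0524]
eef_rot: [3.133, -0.213, 0.016]
contact_force: [10.0, 0.6, 6.0]
width: 0.0008
grasp_force: 4.3
```

>>> {"fn": "drive_effector", "kwargs": {"offsets": [{"finger_gap":0,"trans":[0.0027,0,0]},{"finger_gap":0,"trans":[0.004,0,0]},{"finger_gap":0,"trans":[0.004,0,0]},{"finger_gap":0,"trans":[0.0067,0,0]},{"finger_gap":0,"trans":[0.0133,0,0]},{"finger_gap":0,"trans":[0.0267,0,0]},{"finger_gap":0}]}}

```text
time_s: 21.1
ee_pos: [0.6029, -0.2525, 0.0496]
eef_rot: [3.134, -0.213, -0.001]
contact_force: [0.9, 1.2, 0.1]
width: 0.0006
grasp_force: 0.0
```

>>> {"fn": "drive_effector", "kwargs": {"offsets": [{"finger_gap":0.03,"trans":[0,0,-0.04]},{"finger_gap":0.06,"trans":[0,0,-0.0533]},{"finger_gap":0.088,"trans":[0,0,-0.0533]},{"finger_gap":0.088,"trans":[0,0,-0.0467]},{"finger_gap":0.088,"trans":[-0.04,0,0]},{"finger_gap":0.088,"trans":[-0.04,0,0]},{"finger_gap":0.088},{"finger_gap":0.088},{"finger_gap":0.088}]}}

```text
time_s: 21.85
ee_pos: [0.5413, -0.2443, 0.1947]
eef_rot: [-3.134, 0.214, 0.004]
contact_force: [0.5, -0.1, 0.3]
width: 0.0584
grasp_force: 0.0
```

```bash
python3 look.py pics/w8.png
```

```text
board 471 [array([ 500.1, -237. ]), array([148.5,  12.2]), np.float64(82.5)] [23.24696748 34.10122208]
clock 3838 0.07500417393655903 [array([ 528.9, -242.7]), array([63.9, 45.5]), np.float64(82.4)] [-22.1294724   21.69403458] [-28.90121421  32.97677174]
button 310 [-31.69542213 -31.47423216 -25.58720987] 1.1376690232806943
```

View pics/w8.png

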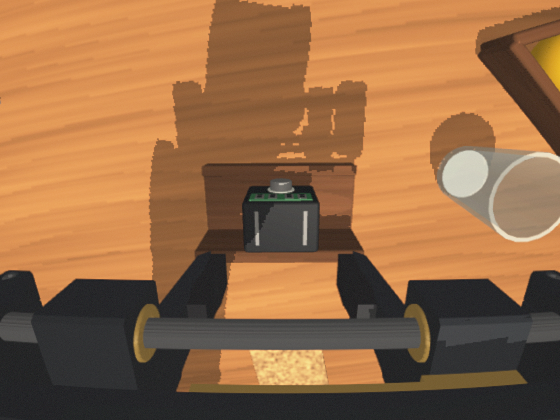

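The clock stands squared with its back to the board (columns 243–319, rows 185–250). The button at (281,186) is out again, its face at −31.7 mm. The press stopped hard 6 mm in at 10 N.

```bash
python3 -c "
from station import manip, viewer, workorder, state
print(workorder.finish_job())"
```

```text
the job is handed in; nothing more can be done
None
```

I handed the job in at about 22 s of the 61 s allowed; no verdict came back. By my last measurements the clock stands squared in the holder with its back against the board, the button had been pressed fully in (6 mm, 10 N) and is out again, and no finger touches it.

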